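Check the branch socket with the depth gauge

ROBOT

A 6-joint arm with a two-finger parallel gripper is mounted at the origin on the work surface. World frame = base frame: x ahead of the robot, y to its left, z up, the work surface at z = 0. Lengths are in m, angles in rad, forces in N, time in s.
With the tool pointing down it reaches from about 0.25 to 0.725 m from the base axis. Payload 4 kg.
Tool frame: the origin (TCP) lies where the fingers leave the gripper's body, on its centre line; the fingertips stand 73 mm ahead of it and the grasp point (between the pads) lies 54 mm ahead of it (bot.tips_ahead is the z of the fingertips in the tool frame, in m); z points along the fingers, y is the direction in which the jaws open and shut (so a half turn about z gives the same grasp; the last joint's range is limited). The gripper opens to 85 mm and grips with 20 to 120 N. Pads are 22 mm wide; open, the fingers measure 114 mm over their backs; the gripper's body (76 mm by 85 mm) begins 54 mm behind the grasp point. The pads swing forward as they close: fully open they stand 13 mm farther back than shut.
Start: joints at [-1.245, 0.241, 0.005, 1.335, 0, 1.571], TCP at [0.16, -0.474, 0.304] pointing down, gripper open.
Joint ranges: [-2.72, 2.72], [-1.05, 1.87], [-1.09, 1.28], [-1.99, 2.15], [-1.42, 1.44], [-3.14, 3.14]. Speed limits (rad/s): [2.79, 2.79, 3.14, 3.14, 3.14, 3.14].

INTERFACE

Orientations are given as a unit quaternion [x, y, z, w].
In Python, from workcell import readout, camera, get_calibration, order, bot gives the robot as it stands.
- The arm moves only by the tool send_rows, never from a script. Its argument "moves" is a list of rows, each a list of 3 entries, a list of its own where there are three numbers: the shift along the tool's x, y, z in mm, then the turn, a rotation vector about the tool's x, y, z in rad, then the finger opening in mm, from 0 to 85.4. In form: [[[dx, dy, dz], [ax, ay, az], grip], ...]. A call has 1 to 12 rows; each row is the pose to reach, as a shift and turn from the pose measured when the call began, along the tool's axes at that moment; what a row does not reach only later rows make up. A row lasts 1/12 s, in which the tool goes at most 41.7 mm and 7.16 degrees, less where a joint would pass 70% of its speed; a pose out of reach is approached as far as the arm can. A call with a gripper value outside its range is refused whole. The fingers move at their own pace and stop on an object; the grip force is fixed at half the most. Time passes only in rows, so rows that repeat a pose let the fingers close. It gives the time, the measured TCP pose, the force and the opening at its end, in the units of the state.
- readout.get_obs(): the state, without advancing time (a new reading comes with each control period).
- camera(name): name is "scene" or "top"; returns the picture (384x512x3 uint8, red, green, blue); there is no depth.
- get_calibration(name): a dict with "fx", "fy", "cx", "cy" (pixels), "k1" (the pictures are not rectified: a ray, as slopes to the right and down, at radius r is drawn at 1 + k1 r^2 times it, then the intrinsics apply), "R" (3x3) and "t" (3): a world point X has camera coordinates R X + t. Camera axes: x right, y down, z forward; pixel columns grow to the right and rows downward; lengths in m; the calibration is good to about 2 mm. A picture is of the moment at which its call begins. get_calibration takes no time and is no camera call.
- order.job_done(): hands the job in, once; it reports no verdict.
The state is a dict: "clock": time; "joint_pos": joint angles; "joint_vel": joint speeds; "tau": joint torques, N m; "eef_pos": TCP position; "tool_rot": TCP orientation; "ft_force": force on the tool from outside, world axes, zero at the start; "ft_torque": the same for the moment, N m; "grip_width": finger opening in m.
Only numpy, scipy, OpenCV 4.12 (cv2) and the standard library are available. Lean on these libraries where they do the work, as an engineer would, in place of code of your own. Each camera call takes 0.05 s, during which the arm holds its last target. There are 200 camera calls.

TASK

Take the red-handled depth gauge from its rest and slide its rod gently down the slanting brass branch socket until the black collar stops against the socket's mouth, then draw it right out again. Finish still holding the gauge, its rod level and still, with the yellow tip about a hand's breadth (about 100 mm) above the middle of the blue-edged reading card so that the tip can be read; do not put it down or let go, and leave the mug, the pine cone and the ribbon spool alone.

Things in the scene. Friction and masses are not known exactly. Their poses are not given: they have to be found in the camera images.
- gauge: loose depth gauge, about 110 g, lying level in its rest, axis 70 mm above the table, tip roughly towards the robot. Origin: centre of the red flat-sided handle (60 mm long in x, 16 wide in y, 22 high in z; free in the air at its sides). Own -x runs to the tip, own z is up in the rest. Square steel tail 11 mm thick from x = +30 to +60 mm. Centre of mass about 13 mm from the origin to the tip
- gauge_tip (a point): the end of the round-nosed yellow tip, on the axis at x = -118 mm of the gauge; the round steel rod is 11 mm in diameter
- gauge_collar (a point): centre of the tip-side face of the round black collar (36 mm in diameter, 8 mm thick), at x = -48 mm of the gauge; 70 mm of rod lies beyond it
- rest: fixed plywood rest for the gauge, base 150 x 70 x 14 mm, two notched uprights 8 mm thick and 36 mm wide, 75.5 mm high, centred at x = -62 and +48 mm; notches 13 mm wide, open upward. Origin under the base at table height, below the handle's centre as the gauge lies
- stand: fixed log slice, 150 mm in diameter and 25 mm thick, carrying the socket between two wooden cheeks (tops 97 mm above the table, 49 mm over their outsides). Origin: centre of its underside; yaw 0 has the socket leaning to +x
- socket: brass tube fixed to the stand. Origin: centre of its mouth, 115 mm above the table. Own z: tube axis, out of the mouth, 35 degrees above level and away from the robot (stand's +x). Bore 15.5 mm, flared at the mouth to 25 mm inside, 33 outside; 77 mm deep, closed bottom. The collar meets the mouth before the rod meets the bottom; the gauge's origin is then 48 mm out along the axis
- card: fixed reading card lying flat, 100 x 100 x 4 mm, white with black ruler ticks and a blue edge. Origin: centre of its underside, at table height
- mug: bystander: loose blue mug 76 mm wide, 85 mm high, handle at its own +y, origin under its centre; leave it alone
- cone: bystander: loose brown pine cone standing upright, about 56 mm wide, 55 mm high, origin under its centre; leave it alone
- spool: bystander: loose spool of red ribbon lying flat with cardboard flanges, 68 mm wide, 38 mm high, origin under its centre; leave it alone
There are look-alikes about, which are no part of the job. Leave any orange or pink look-alike of the gauge alone.

How it is judged:
On the way, in this order (a step that is already met when the one before it is completed fails the run):
1. the gauge's rod is in the socket with the collar stopped against the mouth (collar face within 4 mm of the mouth along the tube, pressed with over 0.5 N) (z of gauge_collar in the frame of socket below 0.004 m and distance between gauge_collar and socket below 0.007 m and z of gauge_tip in the frame of socket below -0.06 m and angle between the x axis of gauge and the z axis of socket, either way round below 0.12 rad and contact force between gauge and socket above 0.5 N), for 0.1 s.
2. the rod is drawn right out: its tip is more than 10 mm clear of the socket's mouth (distance between gauge_tip and socket above 0.01 m and z of gauge_tip in the frame of socket above 0.005 m), for 0.1 s.
At the end, for the whole second after the job is handed in: The gauge is held in the fingers and touches nothing else, at rest, its rod within 7 degrees of level, its tip within 40 mm (seen from above) of the card's centre and 55 to 180 mm above the table (contact force between gauge and the fingers above 1 N and angle between gauge's own x axis and vertical between 1.45 and 1.69 rad and horizontal distance between gauge_tip and card below 0.04 m and height (world z) of gauge_tip between 0.055 and 0.18 m and linear speed of gauge below 0.02 m/s and angular speed of gauge below 0.15 rad/s and contact force between gauge and rest below 0.1 N and contact force between gauge and stand below 0.1 N and contact force between gauge and card below 0.1 N and contact force between gauge and mug below 0.1 N and contact force between gauge and cone below 0.1 N and contact force between gauge and spool below 0.1 N); the arm keeps its last pose, push and grip.
It fails at once if the gauge is rammed against the socket or stand with more than 45 N (contact force between gauge and stand above 45 N).
It fails at once if the mug, the cone or the spool is moved by more than 20 mm (distance of any of mug, cone, spool from where it was at the start of the episode above 0.02 m).
It also fails if it takes over 50 s, if anything falls off the work surface, if the arm or the gripper's body presses on something with over 40 N, if the wrist force passes 120 N, or if a joint passes its speed limit or range.

## Working session

There is one attempt and no reset: what is moved stays moved. The work goes in short steps, Python scripts to look and compute and a tool call to move; the robot and the scene stay as the last step left them, time stands still between calls to the robot, and variables do not carry over. Pictures are saved under pics/ and viewed, about 8 in all and at most 12, crops included, and the job is handed in when it is done.

Besides the shell and the picture viewer there is one more tool, called after "Emit:" by a JSON object that holds its "fn" and its "kwargs", one argument or row to a line. send_rows: Moves the arm, as the interface text tells. Its arguments: {"type":"object","properties":{"moves":{"type":"array","items":{"type":"array"}}},"required":["moves"]}

```bash
mkdir -p pics; ls
cat > h.py <<'E'
import numpy as np, cv2
from workcell import readout, camera, get_calibration, order, bot
from scipy.spatial.transform import Rotation as Ro
def snap(n,f):
    im=camera(n); cv2.imwrite('pics/'+f,im[:,:,::-1]); return im
def proj(n,X):
    c=get_calibration(n);p=np.atleast_2d(X)@np.array(c['R']).T+np.array(c['t'])
    s=p[:,:2]/p[:,2:];s=s*(1+c['k1']*(s**2).sum(1,keepdims=True))
    return s*[c['fx'],c['fy']]+[c['cx'],c['cy']]
def ray(n,uv):
    c=get_calibration(n);d=(np.atleast_2d(uv)-[c['cx'],c['cy']])/[c['fx'],c['fy']];s=d.copy()
    for _ in range(20): s=d/(1+c['k1']*(s**2).sum(1,keepdims=True))
    R=np.array(c['R']);v=np.c_[s,np.ones(len(s))]@R
    return -R.T@np.array(c['t']),v
def atz(n,uv,z):
    o,v=ray(n,uv);return o+v*((z-o[2])/v[:,2])[:,None]
E
python3 - <<'E'
from h import *
a=snap('top','top0.png');b=snap('scene','scene0.png')
for n in('top','scene'):
    c=get_calibration(n);print(n,c['fx'],c['k1'],-np.array(c['R']).T@c['t'],np.array(c['R']).round(2).tolist())
o=readout.get_obs();print(o)
E
```

```text
pics
top 475.69578700637874 -0.0604603508267085 [0.44222431 0.07106105 1.47711128] [[-0.0, -1.0, -0.02], [-1.0, 0.0, -0.06], [0.06, 0.02, -1.0]]
scene 361.9423409077984 0.03646094678869951 [1.14196808 0.17041094 0.97482181] [[-0.14, 0.99, -0.0], [0.81, 0.11, -0.57], [-0.57, -0.08, -0.82]]
{'clock': 0.1, 'joint_pos': array([-1.24496633e+00,  2.41342888e-01,  3.84249326e-03,  1.33522261e+00,
        2.17510719e-05,  1.57076045e+00]), 'joint_vel': array([-0.00134592, -0.00126212,  0.00364847,  0.00025907,  0.00057035,
        0.0003503 ]), 'tau': array([-6.67947152e-04, -3.73137975e+01,  2.53010416e+01,  1.08653057e-02,
       -6.94023629e-05, -2.12405308e-05]), 'eef_pos': array([ 0.15991053, -0.47327127,  0.30309296]), 'tool_rot': array([ 9.86755311e-01,  1.62212907e-01, -1.45500036e-04, -9.52347230e-04]), 'ft_force': array([-0.29510497, -0.13768666, -0.76578821]), 'ft_torque': array([ 0.02794745, -0.00328473, -0.0037099 ]), 'grip_width': 0.08514402298652829}
```

View pics/top0.png

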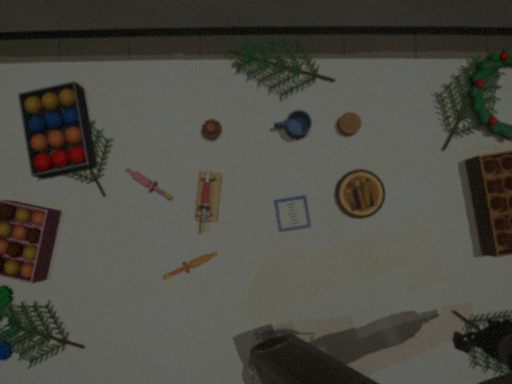

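View pics/scene0.png

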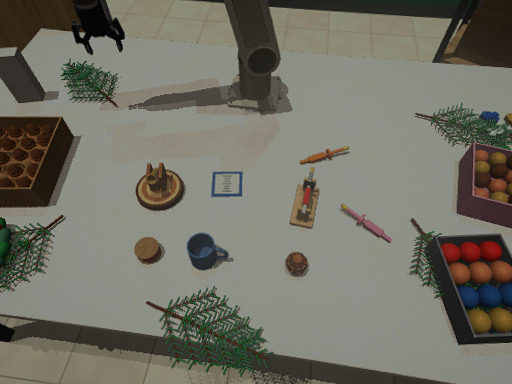

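Candidates for the gauge in the top picture are the red one in the plywood rest at (207,195), a pink look-alike at (150,184) and an orange one at (190,265). I choose the red one in the rest. The socket stand is at (360,193) and the card at (293,213). Next is a close crop to check this.

Run:
```python
from h import *
t=cv2.imread('pics/top0.png');s=cv2.imread('pics/scene0.png')
# crops with scale 5/5
def c(im,x,y,w,h,k): 
    r=cv2.resize(im[y:y+h,x:x+w],None,fx=k,fy=k,interpolation=cv2.INTER_CUBIC)
    return cv2.convertScaleAbs(r,alpha=1.5)
a=np.hstack([c(t,180,165,60,75,4.0.__int__()),c(t,330,165,60,75,4)])
b=np.hstack([c(s,280,155,60,75,4),c(s,130,150,60,75,4)])
cv2.imwrite('pics/crop1.png',np.vstack([a,b]))
```

```text
(no output)
```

View pics/crop1.png

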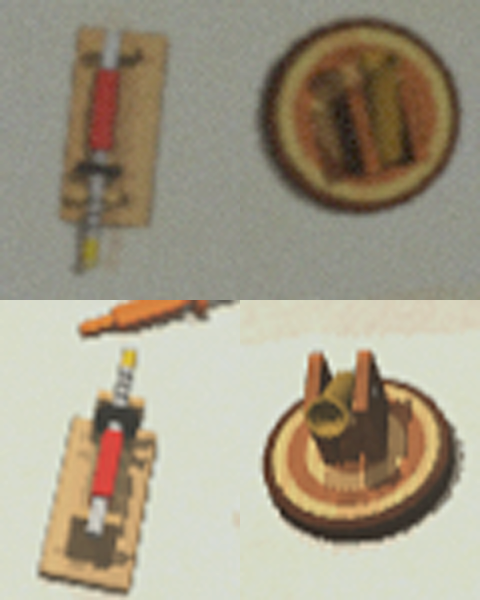

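The crop confirms the red handle in the rest, with its yellow tip at top pixel (202,230). The brass mouth shows at about scene pixel (152,178), facing away from the robot between two cheeks.

```bash
cat > m.py <<'E'
from h import *
t=cv2.imread('pics/top0.png');s=cv2.imread('pics/scene0.png')
def cen(im,lo,hi,box,k=1):
    x,y,w,h=box;H=cv2.cvtColor(im[y:y+h,x:x+w],cv2.COLOR_BGR2HSV)
    m=cv2.inRange(H,lo,hi);v,u=np.nonzero(m);return np.array([u.mean()+x,v.mean()+y]),len(u)
def tri(a,b):
    A=[];B=[]
    for n,uv in(('top',a),('scene',b)):
        o,v=ray(n,uv);v=v[0]/np.linalg.norm(v);P=np.eye(3)-np.outer(v,v);A.append(P);B.append(P@o)
    A=np.vstack(A);B=np.hstack(B);x,r,_,_=np.linalg.lstsq(A,B,rcond=None);return x,np.sqrt(r)
E
python3 - <<'E'
from m import *
for nm,lo,hi,bt,bs in(('red',(170,100,60),(180,255,255),(180,165,60,75),(290,160,40,60)),('red0',(0,150,60),(4,255,255),(180,165,60,75),(290,160,40,60)),('yel',(20,120,80),(35,255,255),(195,215,14,22),(305,160,15,20))):
    try:
        a,n=cen(t,lo,hi,bt);b,k=cen(s,lo,hi,bs);print(nm,a,n,b,k,tri(a,b))
        print(atz('top',a,.075 if nm!='yel' else .072),atz('scene',b,.075 if nm!='yel' else .072))
    except Exception as e:print(nm,e)
print('tip',atz('top',[202,230.5],.07),'tail',atz('top',[207.3,172.5],.0755), 'mouth',atz('scene',[152.2,178],.115))
for n,im,bx in(('top',t,(265,185,55,55)),('scene',s,(200,160,55,50))):
    c,k=cen(im,(105,110,50),(125,255,255),bx);print('card',c,k,atz(n,c,.004))
for n,im,bx in(('top',t,(325,160,72,65)),('scene',s,(125,150,70,70))):
    x,y,w,h=bx;H=im[y:y+h,x:x+w].astype(int)
    sat=H.max(2)-H.min(2);m=((sat>0.35*H.max(2))).astype(np.uint8)*255
    m=cv2.morphologyEx(m,cv2.MORPH_OPEN,np.ones((3,3)))
    cs,_=cv2.findContours(m,cv2.RETR_EXTERNAL,cv2.CHAIN_APPROX_NONE);c=max(cs,key=cv2.contourArea)
    e=cv2.fitEllipse(c);print('disc',n,np.add(e[0],(x,y)),e[1],e[2]);print(atz(n,np.add(e[0],(x,y)),.015))
E
```

```text
red SVD did not converge in Linear Least Squares
red0 [205.56410256 192.34615385] 78 [306.49382716 195.34567901] 81 (array([0.52524158, 0.23254354, 0.07555654]), array([0.00100611]))
[[0.52531236 0.23189257 0.075     ]] [[0.52476357 0.23329373 0.075     ]]
yel [202. 227.] 15 [312.  169.2] 10 (array([0.42294452, 0.24322746, 0.07429358]), array([0.00153731]))
[[0.42296965 0.24241346 0.072     ]] [[0.42095251 0.24450412 0.072     ]]
tip [[0.41261497 0.24261923 0.07      ]] tail [[0.58424891 0.22693009 0.0755    ]] mouth [[ 0.55419925 -0.22402249  0.115     ]]
card [nan nan] 0 [[nan nan nan]]
card [227.14880952 185.2797619 ] 168 [[ 0.47267811 -0.02252252  0.004     ]]
disc top [360.06053162 193.56666183] (46.41767883300781, 46.544368743896484) 114.20445251464844
[[ 0.52363226 -0.23698483  0.015     ]]
disc scene [157.0676651 186.933918 ] (40.468658447265625, 44.0406379699707) 90.76606750488281
[[ 0.51842377 -0.24347956  0.015     ]]
 ** On entry to DLASCL parameter number  4 had an illegal value
 ** On entry to DLASCL parameter number  4 had an illegal valuem.py:5: RuntimeWarning: Mean of empty slice.
  m=cv2.inRange(H,lo,hi);v,u=np.nonzero(m);return np.array([u.mean()+x,v.mean()+y]),len(u)
  ret = ret.dtype.type(ret / rcount)
```

```bash
cat > ov.py <<'E'
from m import *
def sock(mouth,yaw,z0=.115):
    el=np.radians(35);ax=np.array([np.cos(el)*np.cos(yaw),np.cos(el)*np.sin(yaw),np.sin(el)])
    y=np.array([-np.sin(yaw),np.cos(yaw),0]);u=np.cross(ax,y)
    return np.array([*mouth,z0]),ax,y,u
def draw(im,n,box,k,items):
    x,y,w,h=box;r=cv2.convertScaleAbs(cv2.resize(im[y:y+h,x:x+w],None,fx=k,fy=k,interpolation=cv2.INTER_CUBIC),alpha=1.6)
    for P,c in items:
        p=((proj(n,P)-[x,y]+.5)*k).astype(int);cv2.polylines(r,[p],False,c,1,cv2.LINE_AA)
    return r
def sitems(mouth,yaw):
    m,ax,y,u=sock(mouth,yaw);a=np.linspace(0,2*np.pi,50)[:,None]
    it=[(m+.0165*(np.cos(a)*y+np.sin(a)*u),(0,255,0)),(m+.0125*(np.cos(a)*y+np.sin(a)*u),(0,255,255)),(np.array([m,m-.077*ax]),(255,255,0))]
    for sg in(-1,1):
        b=m+sg*.0245*y;b[2]=.097;f=np.array([ax[0],ax[1],0]);it.append((np.array([b-.07*f,b+.0*f]),(255,0,255)))
    return it
E
python3 - <<'E'
from ov import *
rows=[]
for yaw in(12,22):
    it=sitems((.554,-.224),np.radians(yaw))
    rows.append(np.vstack([draw(t,'top',(332,165,56,56),7,it)[:280],draw(s,'scene',(132,155,56,56),7,it)[:300]]))
cv2.imwrite('pics/ov1.png',np.hstack(rows))
E
```

```text
(no output)
```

View pics/ov1.png

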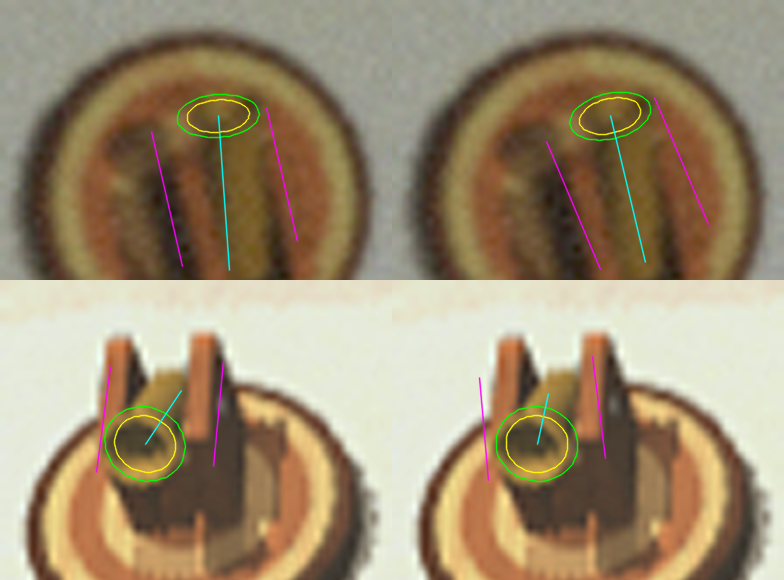

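Run:
```python
import ov
from ov import *
av={n:np.mean([camera(n).astype(float) for _ in range(8)],0)[:,:,::-1] for n in('top','scene')}
np.savez('av.npz',**av)
T=np.clip(255*(av['top']/170)**.7,0,255).astype(np.uint8);S=np.clip(av['scene'],0,255).astype(np.uint8)
T=cv2.convertScaleAbs(T,alpha=.7);S=cv2.convertScaleAbs(S,alpha=.65)
it=sitems((.552,-.2275),np.radians(13))
f=lambda i:np.hstack([draw(T,'top',(335,165,50,50),8,i)[:290],draw(S,'scene',(135,160,50,50),8,i)[:290]])
cv2.imwrite('pics/ov2.png',np.vstack([f([]),f(it)]))
```

```text
(no output)
```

View pics/ov2.png

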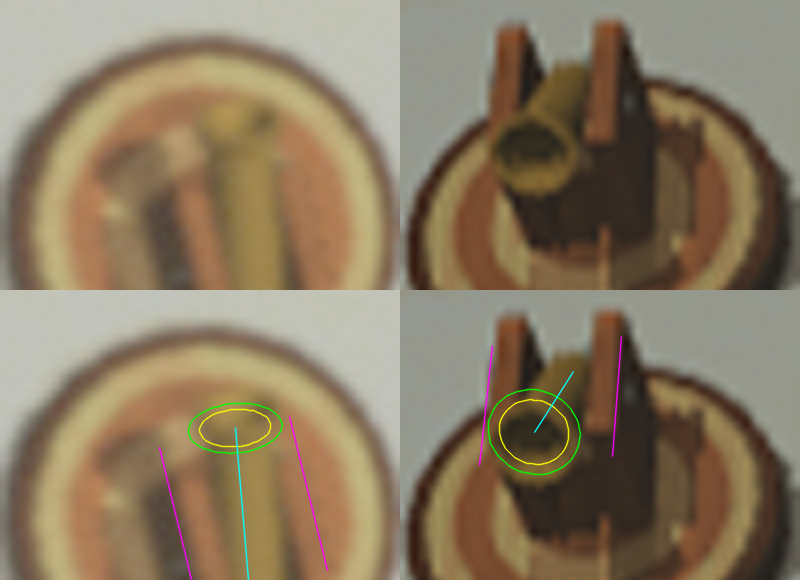

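The picture shows the brass rim clearly: its centre is near top pixel (365,179.5) and scene pixel (152,180). That puts the mouth about 6–7 mm further out in x than my model. I'll refine the yaw numerically.

Run:
```python
from ov import *
T=np.load('av.npz')['top'];S=np.load('av.npz')['scene']
print('mouth tri',tri([335+241/8-.5,165+116/8-.5],[135+134/8-.5,160+157/8-.5]))
k=8;x,y=335,165
C=cv2.resize(T[y:y+50,x:x+50].astype(np.float32),None,fx=k,fy=k,interpolation=cv2.INTER_CUBIC)
H=cv2.cvtColor(np.clip(C,0,255).astype(np.uint8),cv2.COLOR_BGR2HSV)
P=[]
for r in range(150,330,15):
    row=H[r,205:300];ok=(row[:,0]>=17)&(row[:,0]<=30)&(row[:,1]>70);u=np.nonzero(ok)[0]+205
    print(r,u.min() if len(u) else None,u.max() if len(u) else None,len(u))
    if len(u)>15:P.append([x+(u.min()+u.max())/2/k-.5,y+r/k-.5])
P=np.array(P);print(np.polyfit(P[:,1],P[:,0],1), np.polyval(np.polyfit(P[:,1],P[:,0],1),179))
for yw in(6,8,10,12,14):
    m,a,_,_=sock((.559,-.2285),np.radians(yw));p=proj('top',np.array([m-.015*a,m-.065*a]));print(yw,(p[1]-p[0])[0]/(p[1]-p[0])[1],p[0],p[1])
# gauge red axis
for n,I,bx in(('top',T,(190,165,30,60)),('scene',S,(290,160,40,60))):
    X,Y,w,h=bx;c=cv2.resize(I[Y:Y+h,X:X+w].astype(np.float32),None,fx=k,fy=k,interpolation=cv2.INTER_CUBIC)
    q=cv2.cvtColor(np.clip(c,0,255).astype(np.uint8),cv2.COLOR_BGR2HSV)
    for nm,m in(('red',((q[...,0]<6)|(q[...,0]>172))&(q[...,1]>130)&(q[...,2]>60)),('yel',(q[...,0]>20)&(q[...,0]<33)&(q[...,1]>120))):
        l,L,st,ce=cv2.connectedComponentsWithStats(m.astype(np.uint8));i=1+st[1:,4].argmax();print(n,nm,st[i],ce[i]/k-.5+[X,Y],atz(n,ce[i]/k-.5+[X,Y],.078 if nm=='red' else .073))
        r,(ew,eh),an=cv2.minAreaRect(np.argwhere(l==i)[:,::-1].astype(np.float32));print(r,ew,eh,an, atz(n,np.array(r)/k-.5+[X,Y],.078 if nm=='red' else .073))
c=None
B=cv2.resize(T[185:240,265:320].astype(np.float32),None,fx=4,fy=4);d=B[...,0]-B[...,2];m=(d>d.max()*.45).astype(np.uint8)
r=cv2.minAreaRect(np.argwhere(m)[:,::-1].astype(np.float32));print('card',r,atz('top',np.array(r[0])/4-.5+[265,185],.004))
```

```text
mouth tri (array([ 0.55919699, -0.22753841,  0.11549122]), array([0.00305726]))
150 205 276 72
165 209 280 72
180 214 275 62
195 213 278 66
210 216 279 64
225 219 282 64
240 225 285 61
255 226 285 60
270 230 290 61
285 232 293 62
300 237 290 54
315 241 288 48
[1.54312354e-01 3.36235082e+02] 363.85699300699315
6 -0.02972263006833114 [364.06123739 183.78969285] [363.62882475 198.33795571]
8 0.003096337238556311 [364.20793516 183.77119899] [364.25279411 198.25894782]
10 0.03604731177590021 [364.35381985 183.74758868] [364.87328151 198.15814056]
12 0.0692064221377122 [364.49871345 183.71889083] [365.48952578 198.0356594 ]
14 0.10265233172488511 [364.64243915 183.68514058] [366.10077115 197.89165664]
top red [ 100  141   56  158 6172] [205.49353937 192.00052657] [[0.52615789 0.23176179 0.078     ]]Traceback (most recent call last):
  File "<stdin>", line 21, in <module>
cv2.error: OpenCV(4.12.0) /io/opencv/modules/imgproc/src/convhull.cpp:143: error: (-215:Assertion failed) total >= 0 && (depth == CV_32F || depth == CV_32S) in function 'convexHull'
```

Run:
```python
from ov import *
T=np.load('av.npz')['top'];S=np.load('av.npz')['scene']
x,y=335,165
# cheek edge: strongest positive red gradient (dark -> orange) ; tube right edge: strongest negative in saturation-independent brightness
from scipy.ndimage import gaussian_filter
R=T[...,2]
def edge(lo,hi,sg,rows,slope):
    P=[]
    for r in rows:
        c=lo+slope*(r-rows[0]);us=np.arange(int(c),int(c)+hi)
        g=sg*np.gradient(R[r])[us];i=g.argmax();i=min(max(i,1),len(g)-2);a,b,d=g[i-1:i+2];o=.5*(a-d)/(a-2*b+d) if a-2*b+d else 0
        P.append([us[i]+np.clip(o,-1,1),r])
    P=np.array(P);f=np.polyfit(P[:,1],P[:,0],1);print(P[:,0].round(1),f[0],np.degrees(np.arctan(f[0])));return f
rows=list(range(188,204))
edge(354,9,1,rows,.2)      # left cheek outer top edge
edge(366,8,-1,rows,.15)    # tube right edge / 
np.set_printoptions(linewidth=200)
print(R[186:206:3,350:382].astype(int)); print(T[186:206:3,350:382,1].astype(int))
for yw in(8,12,16):
    m,a,yv,_=sock((.559,-.2285),np.radians(yw));b=m+.0245*yv;b[2]=.097;f=np.array([a[0],a[1],0]);p=proj('top',np.array([b-.06*f,b]));q=p[0]-p[1];print(yw,q[0]/q[1],p.tolist())
k=8
for n,I,bx in(('top',T,(190,165,30,60)),('scene',S,(290,160,40,60))):
    X,Y,w,h=bx;c=cv2.resize(I[Y:Y+h,X:X+w].astype(np.float32),None,fx=k,fy=k,interpolation=cv2.INTER_CUBIC)
    q=cv2.cvtColor(np.clip(c,0,255).astype(np.uint8),cv2.COLOR_BGR2HSV)
    for nm,m in(('red',((q[...,0]<6)|(q[...,0]>172))&(q[...,1]>130)&(q[...,2]>60)),('yel',(q[...,0]>20)&(q[...,0]<33)&(q[...,1]>120))):
        l,L,st,ce=cv2.connectedComponentsWithStats(m.astype(np.uint8));i=1+st[1:,4].argmax();u=L==0
        pts=np.argwhere(L==0) if 0 else np.argwhere(L==i) if hasattr(L,'shape') else np.argwhere(l==i)
        r,e,an=cv2.minAreaRect(np.ascontiguousarray(pts[:,::-1]).astype(np.float32));print(n,nm,ce[i]/k-.5+[X,Y],atz(n,ce[i]/k-.5+[X,Y],.079 if nm=='red' else .073),atz(n,np.array(r)/k-.5+[X,Y],.079 if nm=='red' else .073),np.array(e)/k,an)
B=cv2.resize(T[185:240,265:320].astype(np.float32),None,fx=4,fy=4);d=B[...,0]-B[...,2];m=(d>d.max()*.45)
r=cv2.minAreaRect(np.ascontiguousarray(np.argwhere(m)[:,::-1]).astype(np.float32));print('card',r,atz('top',np.array(r[0])/4-.5+[265,185],.004))
```

```text
[356.9 356.9 356.9 356.9 357.2 357.4 357.8 358.1 358.2 358.6 358.8 359.
 359.1 359.5 359.8 360.1] 0.22701909002491621 12.790446733584353
[367.9 368.  368.1 368.3 368.5 368.8 368.9 369.1 369.2 369.4 369.6 369.7
 369.7 369.7 369.9 369.8] 0.1429727304718467 8.136592477940095
[[56 56 57 54 58 62 72 75 71 65 56 48 50 57 64 72 74 74 70 64 71 78 79 82 85 86 85 90 94 96 91 69]
 [67 62 56 48 42 39 41 59 74 75 66 49 47 55 65 71 74 76 70 62 66 76 80 80 83 86 85 87 92 96 96 90]
 [72 65 52 38 31 31 34 49 67 78 75 62 49 53 62 70 72 74 71 60 57 67 76 79 77 82 85 85 90 95 97 92]
 [68 66 60 47 35 29 32 35 53 71 78 74 60 55 61 69 73 76 73 66 51 54 70 76 75 75 82 85 88 95 96 92]
 [66 68 67 60 45 32 31 32 40 58 72 76 70 60 61 67 72 74 72 66 48 40 54 70 76 76 81 86 91 95 96 88]
 [61 64 66 65 54 41 32 29 28 42 60 74 75 67 62 67 71 74 75 66 49 35 41 62 78 83 85 91 96 96 91 73]
 [61 56 54 54 58 50 37 29 31 34 49 69 80 80 70 66 67 69 67 56 40 34 33 49 76 86 86 88 92 83 67 59]]
[[42 42 44 42 45 48 54 53 49 44 39 36 39 45 49 56 56 58 54 48 48 50 50 50 53 53 55 67 81 87 83 58]
 [52 48 43 38 31 28 29 37 46 45 42
[... 460 characters left out ...]

 [40 38 37 38 44 37 29 23 24 25 33 43 48 48 47 49 51 53 50 43 33 26 24 31 48 55 59 69 77 70 51 42]]
8 0.1567853874331023 [[357.1614709894501, 197.75625705943037], [354.54113314217415, 181.0433612330001]]
12 0.22892916904717345 [[358.43137082183944, 198.12680216900114], [354.65255842841555, 181.62033246419378]]
16 0.30327404615890674 [[359.7228161169302, 198.4080834453155], [354.80391816080686, 182.18876623560624]]
top red [205.49353937 192.00052657] [[0.5260979  0.23164693 0.079     ]] [[0.52604373 0.23144191 0.079     ]] [ 5.57159519 19.61376381] 5.469095230102539Traceback (most recent call last):
  File "<stdin>", line 26, in <module>
ValueError: attempt to get argmax of an empty sequence
```

```bash
cat > g.py <<'E'
from h import *
G=np.array([.5255,.232,.07]);GY=-.094
M=np.array([.559,-.2285,.115]);SY=np.radians(14)
CARD=np.array([.4727,-.0225,0])
def pose(p,yaw,tilt,gx=-.006):
    """tool pose so that gauge origin at p, gauge +x heading yaw, raised by tilt; gx grasp offset"""
    x=np.array([np.cos(tilt)*np.cos(yaw),np.cos(tilt)*np.sin(yaw),np.sin(tilt)])
    y=np.array([np.sin(yaw),-np.cos(yaw),0]);z=np.cross(x,y)
    R=Ro.from_matrix(np.c_[x,y,z]);return np.array(p)+gx*x-.054*z,R
def go(P,R,o=None):
    o=o or readout.get_obs();R0=Ro.from_quat(o['tool_rot'])
    d=R0.inv().apply(P-o['eef_pos'])*1000;r=(R0.inv()*R).as_rotvec()
    print('shift',d.round(1),'turn',r.round(3),'rows',max(np.linalg.norm(d)/41.7,np.degrees(np.linalg.norm(r))/7.16).round(1))
E
python3 - <<'E'
from g import *
av=np.load('av.npz');T=av['top']
B=cv2.resize(T[185:240,265:320].astype(np.float32),None,fx=4,fy=4);d=B[...,0]-B[...,2];m=(d>d.max()*.45)
r=cv2.minAreaRect(np.ascontiguousarray(np.argwhere(m)[:,::-1]).astype(np.float32));print('card',r,atz('top',np.array(r[0])/4-.5+[265,185],.004))
P,R=pose(G,GY,0);print(P);go(P+[0,0,.14],R);go(P,R)
E
```

```text
card ((109.32080078125, 113.33526611328125), (127.27188110351562, 127.8040771484375), 81.25383758544922) [[ 0.4652678  -0.02738855  0.004     ]]
[0.51952649 0.23256317 0.124     ]
shift [ 566.6 -554.1   39.9] turn [ 0.   -0.    0.42] rows 19.0
shift [ 566.6 -554.1  179.9] turn [ 0.   -0.    0.42] rows 19.5
```

Emit:
{"fn": "send_rows", "kwargs": {
  "moves": [
    [[567,-554,40],[0,0,0.42],85],
    [[567,-554,40],[0,0,0.42],85],
    [[567,-554,40],[0,0,0.42],85],
    [[567,-554,40],[0,0,0.42],85],
    [[567,-554,40],[0,0,0.42],85],
    [[567,-554,40],[0,0,0.42],85],
    [[567,-554,40],[0,0,0.42],85],
    [[567,-554,40],[0,0,0.42],85],
    [[567,-554,40],[0,0,0.42],85],
    [[567,-554,40],[0,0,0.42],85],
    [[567,-554,40],[0,0,0.42],85],
    [[567,-554,40],[0,0,0.42],85]
  ]
}}

```text
clock: 1.9
eef_pos: [0.3838, -0.0342, 0.2795]
tool_rot: [0.999, -0.045, 0.001, -0.0]
ft_force: [1.4, -1.1, -0.1]
grip_width: 0.0851
```

Run:
```python
from g import *
P,R=pose(G,GY,0);go(P+[0,0,.12],R)
```

```text
shift [ 111.4 -277.7   35.7] turn [-0.    -0.001  0.005] rows 7.2
```

Emit:
{"fn": "send_rows", "kwargs": {
  "moves": [
    [[111.4,-277.7,36],[0,0,0.005],50],
    [[111.4,-277.7,36],[0,0,0.005],50],
    [[111.4,-277.7,36],[0,0,0.005],50],
    [[111.4,-277.7,36],[0,0,0.005],50],
    [[111.4,-277.7,36],[0,0,0.005],50],
    [[111.4,-277.7,36],[0,0,0.005],50],
    [[111.4,-277.7,36],[0,0,0.005],50],
    [[111.4,-277.7,36],[0,0,0.005],50],
    [[111.4,-277.7,36],[0,0,0.005],50],
    [[111.4,-277.7,36],[0,0,0.005],50]
  ]
}}

```text
clock: 2.73
eef_pos: [0.4866, -0.0134, 0.2498]
tool_rot: [1.0, -0.021, 0.001, -0.016]
ft_force: [-0.8, 0.6, 0.1]
grip_width: 0.0501
```

Run:
```python
from g import *
P,R=pose(G,GY,0);go(P,R)
```

```text
shift [  22.7 -243.   133.5] turn [-0.031  0.     0.053] rows 6.7
```

Run:
```python
from g import *
o=readout.get_obs();print(o['joint_pos'].round(3),o['joint_vel'].round(3))
```

```text
[-0.042  0.246 -0.133  1.192  0.031  3.141] [ 0.011  0.113  0.108 -0.001  0.     0.001]
```

```bash
sed -i 's/R=Ro.from_matrix(np.c_\[x,y,z\])/R=Ro.from_matrix(np.c_[-x,-y,z])/' g.py
python3 - <<'E'
from g import *
P,R=pose(G,GY,0);go(P+[0,0,.12],R)
E
```

```text
shift [  22.7 -246.8   13.6] turn [-1.000e-03 -4.800e-02 -3.089e+00] rows 24.7
```

Emit:
{"fn": "send_rows", "kwargs": {
  "moves": [
    [[20,-40,5],[0,0,-0.12],50],
    [[20,-80,5],[0,0,-0.24],50],
    [[20,-120,5],[0,0,-0.36],50],
    [[20,-160,5],[0,0,-0.48],50],
    [[23,-200,10],[0,0,-0.6],50],
    [[23,-240,13],[0,0,-0.72],50],
    [[23,-247,14],[0,0,-0.84],50],
    [[23,-247,14],[0,0,-0.96],50],
    [[23,-247,14],[0,0,-1.08],50],
    [[23,-247,14],[0,0,-1.2],50],
    [[23,-247,14],[0,0,-1.32],50],
    [[23,-247,14],[0,0,-1.44],50]
  ]
}}

```text
clock: 3.73
eef_pos: [0.5198, 0.2328, 0.2436]
tool_rot: [0.763, 0.646, 0.011, -0.011]
ft_force: [0.1, 0.1, -0.6]
grip_width: 0.0498
```

Run:
```python
from g import *
P,R=pose(G,GY,0);go(P+[0,0,.12],R)
```

```text
shift [-0.2 -0.2 -0.4] turn [ 0.023 -0.027 -1.643] rows 13.1
```

Emit:
{"fn": "send_rows", "kwargs": {
  "moves": [
    [[0,0,0],[0.02,-0.03,-1.64],50],
    [[0,0,0],[0.02,-0.03,-1.64],50],
    [[0,0,0],[0.02,-0.03,-1.64],50],
    [[0,0,0],[0.02,-0.03,-1.64],50],
    [[0,0,0],[0.02,-0.03,-1.64],50],
    [[0,0,0],[0.02,-0.03,-1.64],50],
    [[0,0,0],[0.02,-0.03,-1.64],50],
    [[0,0,0],[0.02,-0.03,-1.64],50],
    [[0,0,0],[0.02,-0.03,-1.64],50],
    [[0,0,0],[0.02,-0.03,-1.64],50],
    [[0,0,0],[0.02,-0.03,-1.64],50],
    [[0,0,0],[0.02,-0.03,-1.64],50]
  ]
}}

```text
clock: 4.73
eef_pos: [0.5198, 0.2326, 0.2437]
tool_rot: [0.118, 0.993, 0.001, 0.001]
ft_force: [0.6, -0.2, 0.0]
grip_width: 0.0494
```

Run:
```python
from g import *
P,R=pose(G,GY,0);go(P+[0,0,.06],R);go(P,R)
```

```text
shift [ 0.4 -0.2 59.7] turn [ 0.001  0.001 -0.143] rows 1.4
shift [  0.4  -0.3 119.7] turn [ 0.001  0.001 -0.143] rows 2.9
```

Emit:
{"fn": "send_rows", "kwargs": {
  "moves": [
    [[0,0,30],[0,0,-0.07],50],
    [[0,0,60],[0,0,-0.143],50],
    [[0,0,80],[0,0,-0.143],50],
    [[0,0,100],[0,0,-0.143],50],
    [[0,0,115],[0,0,-0.143],50],
    [[0,0,119.5],[0,0,-0.143],50],
    [[0,0,119.5],[0,0,-0.143],50],
    [[0,0,119.5],[0,0,-0.143],50]
  ]
}}

```text
clock: 5.4
eef_pos: [0.5204, 0.2328, 0.1247]
tool_rot: [0.047, 0.999, 0.001, 0.001]
ft_force: [0.8, -0.3, 0.6]
grip_width: 0.0501
```

Run:
```python
from g import *
P,R=pose(G,GY,0);go(P,R)
im=camera('scene')[:,:,::-1];a=cv2.resize(im[150:230,270:345],None,fx=6,fy=6,interpolation=cv2.INTER_CUBIC)
cv2.imwrite('pics/grasp.png',a)
```

```text
shift [ 0.8 -0.3  0.7] turn [ 0.002  0.002 -0.   ] rows 0.0
```

View pics/grasp.png

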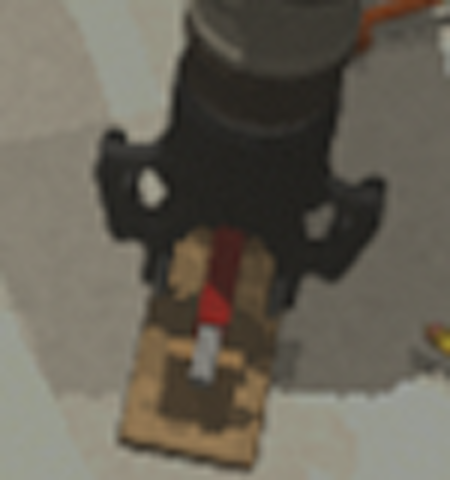

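The fingers straddle the red handle, which is at crop (225,280), and the handle sits centred between them. I'll close and lift.

Emit:
{"fn": "send_rows", "kwargs": {
  "moves": [
    [[0,0,0.5],[0,0,0],30],
    [[0,0,0.5],[0,0,0],16],
    [[0,0,0.5],[0,0,0],5],
    [[0,0,0.5],[0,0,0],5],
    [[0,0,0.5],[0,0,0],5],
    [[0,0,0.5],[0,0,0],5],
    [[0,0,0.5],[0,0,0],5],
    [[0,0,0.5],[0,0,0],5],
    [[0,0,0.5],[0,0,0],5]
  ]
}}

```text
clock: 6.2
eef_pos: [0.5215, 0.2333, 0.1261]
tool_rot: [0.047, 0.999, 0.002, 0.003]
ft_force: [-0.4, -0.4, 5.1]
grip_width: 0.015
```

Emit:
{"fn": "send_rows", "kwargs": {
  "moves": [
    [[0,0,-8],[0,0,0],5],
    [[0,0,-16],[0,0,0],5],
    [[0,0,-30],[0,0,0],5],
    [[0,0,-60],[0,0,0],5],
    [[0,0,-95],[0,0,0],5],
    [[0,0,-130],[0,0,0],5],
    [[0,0,-150],[0,0,0],5],
    [[0,0,-150],[0,0,0],5]
  ]
}}

```text
clock: 6.87
eef_pos: [0.5228, 0.2338, 0.2827]
tool_rot: [0.047, 0.999, 0.004, 0.008]
ft_force: [0.4, 0.5, -1.3]
grip_width: 0.0152
```

Run:
```python
from g import *
ax=np.array([np.cos(np.radians(35))*np.cos(SY),np.cos(np.radians(35))*np.sin(SY),np.sin(np.radians(35))])
P,R=pose(M+ax*.168,SY,np.radians(35));print(P);go(P,R);print(readout.get_obs()['joint_pos'].round(2))
```

```text
[ 0.6577077  -0.20388941  0.25215359]
shift [-175.2 -423.3   29.3] turn [-0.097 -0.589 -0.33 ] rows 11.0
[0.42 0.38 0.15 1.32 0.   0.51]
```

Emit:
{"fn": "send_rows", "kwargs": {
  "moves": [
    [[-15,-36,0],[-0.01,-0.05,-0.03],5],
    [[-30,-72,0],[-0.02,-0.1,-0.06],5],
    [[-46,-108,0],[-0.03,-0.15,-0.09],5],
    [[-60,-144,0],[-0.035,-0.2,-0.12],5],
    [[-75,-180,0],[-0.04,-0.25,-0.15],5],
    [[-90,-216,0],[-0.05,-0.3,-0.18],5],
    [[-105,-252,0],[-0.06,-0.35,-0.21],5],
    [[-120,-288,5],[-0.07,-0.4,-0.24],5],
    [[-135,-324,10],[-0.075,-0.45,-0.26],5],
    [[-150,-360,15],[-0.08,-0.5,-0.28],5],
    [[-163,-396,20],[-0.09,-0.55,-0.31],5],
    [[-175,-423,25],[-0.097,-0.589,-0.33],5]
  ]
}}

```text
clock: 7.87
eef_pos: [0.6565, -0.2066, 0.2549]
tool_rot: [-0.116, 0.947, 0.036, 0.299]
ft_force: [0.4, 0.3, -1.1]
grip_width: 0.0147
```

Run:
```python
from g import *
ax=np.array([np.cos(np.radians(35))*np.cos(SY),np.cos(np.radians(35))*np.sin(SY),np.sin(np.radians(35))])
P,R=pose(M+ax*.168,SY,np.radians(35));go(P,R)
```

```text
shift [0.1 2.3 3.3] turn [-0.001  0.    -0.001] rows 0.1
```

Emit:
{"fn": "send_rows", "kwargs": {
  "moves": [
    [[0,2.3,3.3],[0,0,0],5],
    [[0,2.3,3.3],[0,0,0],5],
    [[0,2.3,3.3],[0,0,0],5]
  ]
}}

```text
clock: 8.12
eef_pos: [0.6567, -0.2035, 0.2504]
tool_rot: [-0.115, 0.947, 0.037, 0.297]
ft_force: [0.1, 0.1, 0.4]
grip_width: 0.0153
```

```bash
cat > chk.py <<'E'
import sys
from ov import *
from g import *
def gline(gx=-.006,s=(.06,.03,-.03,-.048,-.118)):
    o=readout.get_obs();R=Ro.from_quat(o['tool_rot']).as_matrix();x=-R[:,0]
    g=o['eef_pos']+.054*R[:,2]-gx*x
    return np.array([g+a*x for a in s])
if __name__=='__main__':
    L=gline();it=sitems(M[:2],SY)+[(L,(0,255,255))]
    av={n:np.mean([camera(n).astype(float) for _ in range(4)],0)[:,:,::-1] for n in('top','scene')}
    T=np.clip(180*(av['top']/170)**.7,0,255).astype(np.uint8);S=np.clip(av['scene']*.65,0,255).astype(np.uint8)
    f=lambda i:np.hstack([draw(T,'top',(335,150,57,42),7,i),draw(S,'scene',(130,160,57,42),7,i)])
    cv2.imwrite('pics/'+sys.argv[1],np.vstack([f([]),f(it)]))
    print(proj('top',L).round(1).tolist(),proj('scene',L).round(1).tolist())
E
python3 chk.py c1.png
```

```text
[[356.2, 106.9], [357.3, 117.2], [359.4, 137.2], [360.0, 143.1], [362.3, 164.9]] [[132.2, 209.9], [135.1, 205.0], [140.5, 196.0], [142.0, 193.5], [147.3, 184.7]]
```

View pics/c1.png

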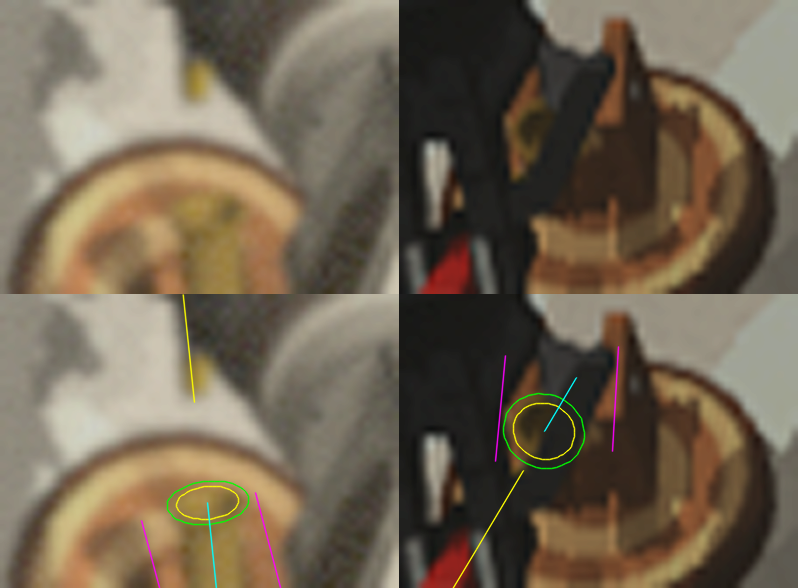

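In the top view the yellow tip at crop (200,90) lines up with the tube axis to within about 1 mm. A finger hides the mouth in the scene view. I'll advance along the axis (tool +x) and watch the force.

Emit:
{"fn": "send_rows", "kwargs": {
  "moves": [
    [[15,0,0],[0,0,0],5],
    [[30,0,0],[0,0,0],5],
    [[40,0,0],[0,0,0],5],
    [[45,0,0],[0,0,0],5],
    [[50,0,0],[0,0,0],5],
    [[53,0,0],[0,0,0],5],
    [[56,0,0],[0,0,0],5],
    [[58,0,0],[0,0,0],5],
    [[58,0,0],[0,0,0],5]
  ]
}}

```text
clock: 9.27
eef_pos: [0.6119, -0.2146, 0.2195]
tool_rot: [-0.116, 0.946, 0.036, 0.299]
ft_force: [0.3, -1.0, -0.8]
grip_width: 0.015
```

```bash
python3 chk.py c2.png
python3 - <<'E'
from g import *
ax=np.array([np.cos(np.radians(35))*np.cos(SY),np.cos(np.radians(35))*np.sin(SY),np.sin(np.radians(35))])
for d in(.11,.048):
    P,R=pose(M+ax*d,SY,np.radians(35));go(P,R)
o=readout.get_obs();print(Ro.from_quat(o['tool_rot']).inv().apply(o['ft_force']),o['ft_torque'])
E
```

```text
[[358.3, 126.0], [359.4, 135.9], [361.4, 155.0], [362.0, 160.6], [364.2, 181.5]] [[137.4, 200.6], [140.1, 196.3], [144.8, 188.4], [146.2, 186.2], [150.9, 178.3]]
shift [ 1.  -0.8  0.2] turn [-0.001  0.001  0.001] rows 0.0
shift [63.  -0.7  0.2] turn [-0.001  0.001  0.001] rows 1.5
[-0.95490953 -0.55320935  0.38178321] [-0.11224412  0.59151779  0.00523351]
```

View pics/c2.png

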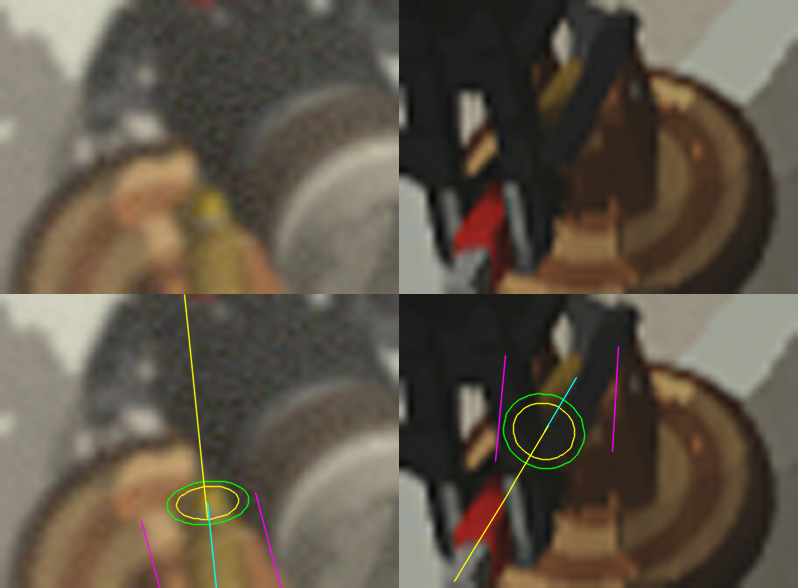

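The tip sits at the middle of the rim, at top crop (210,203), and no contact force is felt. I'll slide in gently.

Emit:
{"fn": "send_rows", "kwargs": {
  "moves": [
    [[3,0,0],[0,0,0],5],
    [[6,-0.5,0],[0,0,0],5],
    [[9,-0.8,0],[0,0,0],5],
    [[12,-0.8,0],[0,0,0],5],
    [[15,-0.8,0],[0,0,0],5],
    [[18,-0.8,0],[0,0,0],5],
    [[20,-0.8,0],[0,0,0],5],
    [[20,-0.8,0],[0,0,0],5]
  ]
}}

```text
clock: 10.33
eef_pos: [0.5955, -0.2189, 0.2074]
tool_rot: [-0.116, 0.947, 0.037, 0.298]
ft_force: [-2.5, 3.6, 2.6]
grip_width: 0.0154
```

```bash
cat > f.py <<'E'
from g import *
ax=np.array([np.cos(np.radians(35))*np.cos(SY),np.cos(np.radians(35))*np.sin(SY),np.sin(np.radians(35))])
P,R=pose(M+ax*.048,SY,np.radians(35));go(P,R)
o=readout.get_obs();q=Ro.from_quat(o['tool_rot']).inv();print(q.apply(o['ft_force']).round(2),q.apply(o['ft_torque']).round(3),o['clock'])
E
python3 f.py
```

```text
shift [41.9 -0.5  0.1] turn [ 0. -0. -0.] rows 1.0
[-0.28  4.12 -3.01] [-0.774  0.78   0.385] 10.3333
```

Emit:
{"fn": "send_rows", "kwargs": {
  "moves": [
    [[0,1,-0.8],[0,0,0],5],
    [[2,1.3,-1],[0,0,0],5],
    [[5,1.3,-1],[0,0,0],5],
    [[8,1.3,-1],[0,0,0],5],
    [[8,1.3,-1],[0,0,0],5]
  ]
}}

```text
clock: 10.75
eef_pos: [0.5872, -0.2197, 0.2024]
tool_rot: [-0.116, 0.947, 0.037, 0.297]
ft_force: [0.3, 0.2, -1.2]
grip_width: 0.0152
```

```bash
python3 f.py
```

```text
shift [32.3 -1.8  0.8] turn [ 0.    -0.003 -0.002] rows 0.8
[0.36 0.16 1.2 ] [-0.006  0.712  0.018] 10.75
```

Forces are clear again, so I continue.

Emit:
{"fn": "send_rows", "kwargs": {
  "moves": [
    [[3,0,0],[0,0,0],5],
    [[6,0,0],[0,0,0],5],
    [[9,0,0],[0,0,0],5],
    [[12,0,0],[0,0,0],5],
    [[15,0,0],[0,0,0],5],
    [[17,0,0],[0,0,0],5],
    [[17,0,0],[0,0,0],5]
  ]
}}

```text
clock: 11.33
eef_pos: [0.5731, -0.2231, 0.1923]
tool_rot: [-0.115, 0.947, 0.037, 0.297]
ft_force: [-0.2, -0.5, -1.5]
grip_width: 0.0148
```

```bash
python3 f.py
```

```text
shift [14.6 -1.9  0.7] turn [ 0.001 -0.003 -0.002] rows 0.4
[ 1.17 -0.47  1.05] [-0.007  0.716 -0.01 ] 11.3333
```

Emit:
{"fn": "send_rows", "kwargs": {
  "moves": [
    [[2,0,0],[0,0,0],5],
    [[4,0,0],[0,0,0],5],
    [[6,0,0],[0,0,0],5],
    [[8,0,0],[0,0,0],5],
    [[9.5,0,0],[0,0,0],5],
    [[11,0,0],[0,0,0],5],
    [[11,0,0],[0,0,0],5]
  ]
}}

```text
clock: 11.92
eef_pos: [0.564, -0.2253, 0.1857]
tool_rot: [-0.115, 0.947, 0.037, 0.297]
ft_force: [-1.2, -0.8, -0.5]
grip_width: 0.0151
```

```bash
python3 f.py
```

```text
shift [ 3.2 -1.9  0.7] turn [ 0.001 -0.004 -0.003] rows 0.1
[ 1.41 -0.47 -0.41] [ 0.053  0.751 -0.011] 11.9167
```

Emit:
{"fn": "send_rows", "kwargs": {
  "moves": [
    [[1,0,0],[0,0,0],5],
    [[2,0,0],[0,0,0],5],
    [[3,0,0],[0,0,0],5],
    [[3,0,0],[0,0,0],5]
  ]
}}

```text
clock: 12.25
eef_pos: [0.5628, -0.2257, 0.1852]
tool_rot: [-0.116, 0.947, 0.037, 0.298]
ft_force: [3.7, 1.9, 0.7]
grip_width: 0.0151
```

```bash
python3 f.py
```

```text
shift [ 1.8 -1.8  1. ] turn [ 0.001 -0.001 -0.001] rows 0.1
[-3.7   0.95  1.75] [-0.294 -0.289  0.135] 12.25
```

The collar seems to have met the mouth, with about 5 N back along the axis. I'll press a touch more and hold.

Emit:
{"fn": "send_rows", "kwargs": {
  "moves": [
    [[2.2,0,0],[0,0,0],5],
    [[2.8,0,0],[0,0,0],5],
    [[2.8,0,0],[0,0,0],5],
    [[2.8,0,0],[0,0,0],5]
  ]
}}

```text
clock: 12.58
eef_pos: [0.5623, -0.2259, 0.1852]
tool_rot: [-0.117, 0.946, 0.037, 0.3]
ft_force: [6.6, 3.9, 1.0]
grip_width: 0.0152
```

```bash
python3 f.py; python3 chk.py c3.png
```

```text
shift [ 1.5 -1.7  1.3] turn [0.001 0.004 0.001] rows 0.1
[-6.61  2.22  3.39] [-0.237 -0.732  0.188] 12.5833
[[360.2, 146.2], [361.2, 155.7], [363.1, 173.9], [363.7, 179.2], [365.8, 199.1]] [[143.0, 191.5], [145.3, 187.8], [149.5, 180.8], [150.7, 178.9], [154.9, 171.9]]
```

View pics/c3.png

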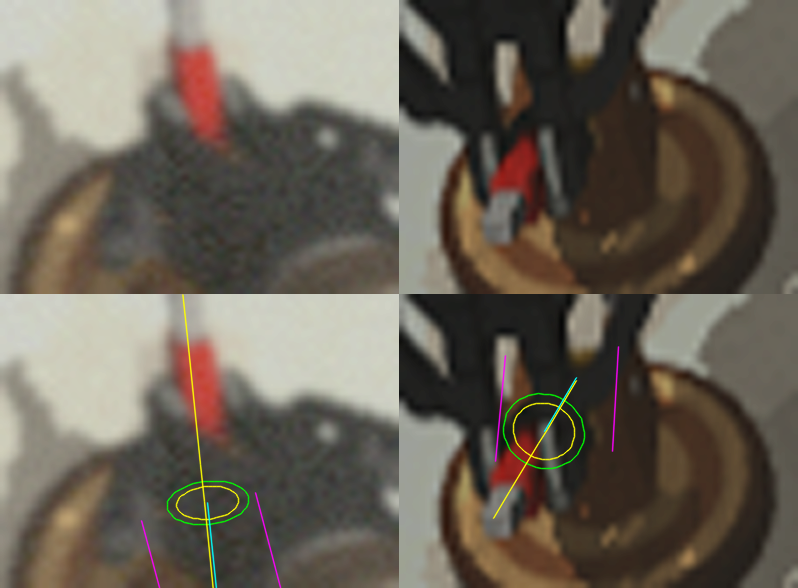

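The arm has stopped 1.5 mm from where I expected the collar stop, but the tail looks a few mm further out than the model. To tell a true stop from friction, I'll relieve the side load, press harder (well under 45 N), and see whether it advances.

Emit:
{"fn": "send_rows", "kwargs": {
  "moves": [
    [[3,0.5,0.5],[0,0,0],5],
    [[4,0.5,0.5],[0,0,0],5],
    [[5,0.5,0.5],[0,0,0],5],
    [[5,0.5,0.5],[0,0,0],5]
  ]
}}

```text
clock: 13.32
eef_pos: [0.5618, -0.226, 0.1853]
tool_rot: [-0.119, 0.944, 0.037, 0.305]
ft_force: [9.4, 4.2, 4.0]
grip_width: 0.0151
```

```bash
python3 f.py
```

```text
shift [ 1.  -1.8  1.6] turn [0.001 0.013 0.005] rows 0.1
[-10.6    1.72   2.65] [-0.316 -1.295  0.393] 13.3167
```

It is a firm stop: it advanced only 0.5 mm while the force rose to about 11 N. Now I draw it out.

Emit:
{"fn": "send_rows", "kwargs": {
  "moves": [
    [[0,0,0],[0,-0.01,0],5],
    [[-5,0,0],[0,-0.013,0],5],
    [[-12,0,0],[0,-0.013,0],5],
    [[-20,0,0],[0,-0.013,0],5],
    [[-28,0,0],[0,-0.013,0],5],
    [[-36,0,0],[0,-0.013,0],5],
    [[-44,0,0],[0,-0.013,0],5],
    [[-52,0,0],[0,-0.013,0],5],
    [[-60,0,0],[0,-0.013,0],5]
  ]
}}

```text
clock: 14.07
eef_pos: [0.6086, -0.2139, 0.2198]
tool_rot: [-0.118, 0.943, 0.038, 0.31]
ft_force: [0.1, -0.5, -1.0]
grip_width: 0.015
```

```bash
python3 f.py
```

```text
shift [60.5 -1.9  0.7] turn [0.001 0.024 0.004] rows 1.5
[ 0.63 -0.52  0.79] [ 0.017  0.739 -0.061] 14.0667
```

Emit:
{"fn": "send_rows", "kwargs": {
  "moves": [
    [[-8,0,0],[0,0.01,0],5],
    [[-18,0,0],[0,0.02,0],5],
    [[-28,0,0],[0,0.024,0],5],
    [[-38,0,0],[0,0.024,0],5],
    [[-50,0,0],[0,0.024,0],5],
    [[-50,0,0],[0,0.024,0],5],
    [[-50,0,0],[0,0.024,0],5]
  ]
}}

```text
clock: 14.65
eef_pos: [0.6485, -0.2037, 0.25]
tool_rot: [-0.119, 0.946, 0.036, 0.299]
ft_force: [-0.1, 0.2, -0.7]
grip_width: 0.0149
```

```bash
python3 f.py; python3 chk.py c4.png
python3 - <<'E'
from g import *
C=np.array([.469,-.025,.105]);yaw=SY*0.3
x=np.array([np.cos(yaw),np.sin(yaw),0]);P,R=pose(C+.118*x,yaw,0);print(P);go(P,R);go(P+[0,0,.12],R)
E
```

```text
shift [111.5  -1.8   3.2] turn [0.001 0.002 0.006] rows 2.7
[0.5  0.19 0.53] [-0.015  0.691  0.02 ] 14.65
[[356.2, 110.0], [357.3, 120.3], [359.6, 140.1], [360.2, 145.9], [362.6, 167.6]] [[133.5, 206.9], [136.3, 202.2], [141.4, 193.6], [142.8, 191.2], [147.9, 182.7]]
[ 0.58069922 -0.01679732  0.159     ]
shift [ 66.8 198.1  63. ] turn [0.052 0.609 0.17 ] rows 5.2
shift [ -2.  197.9 -35.3] turn [0.052 0.609 0.17 ] rows 5.1
```

View pics/c4.png

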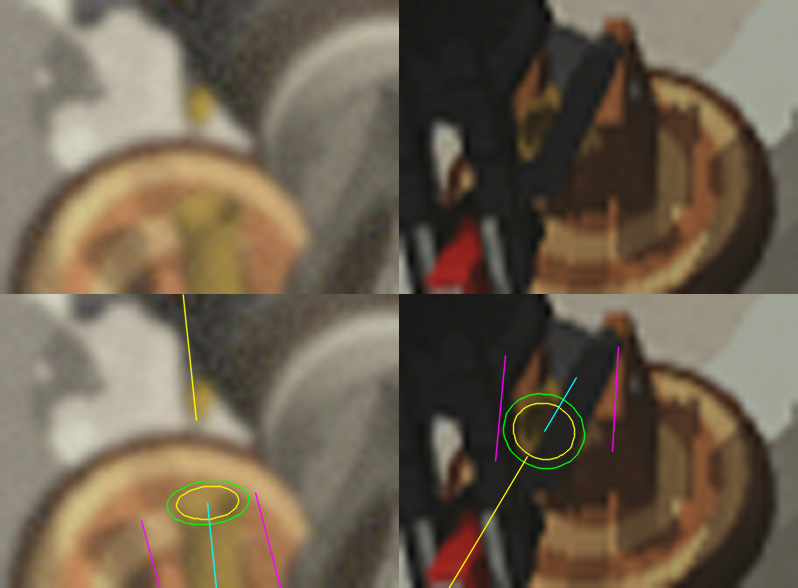

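The gauge is drawn out: the tip, at top crop (201,105), is clear of the rim at (210,210) by about 40 mm. Now I level it and carry it over the card, then lower it.

Emit:
{"fn": "send_rows", "kwargs": {
  "moves": [
    [[0,25,-5],[0.006,0.08,0.02],5],
    [[0,58,-10],[0.012,0.16,0.05],5],
    [[0,90,-18],[0.02,0.25,0.07],5],
    [[0,120,-25],[0.03,0.34,0.1],5],
    [[0,150,-30],[0.04,0.43,0.12],5],
    [[-2,178,-35],[0.046,0.52,0.15],5],
    [[-2,192,-35],[0.052,0.609,0.17],5],
    [[-2,198,-35],[0.052,0.609,0.17],5],
    [[-2,198,-35],[0.052,0.609,0.17],5],
    [[-2,198,-35],[0.052,0.609,0.17],5]
  ]
}}

```text
clock: 15.88
eef_pos: [0.5809, -0.017, 0.2782]
tool_rot: [-0.037, 0.999, 0.0, 0.001]
ft_force: [0.6, 0.1, -0.8]
grip_width: 0.0152
```

Run:
```python
from g import *
C=np.array([.469,-.025,.108]);yaw=SY*0.3
x=np.array([np.cos(yaw),np.sin(yaw),0]);P,R=pose(C+.118*x,yaw,0);go(P,R)
print(atz('top',[297,124],.085))
```

```text
shift [  0.4   0.2 116.2] turn [0.    0.002 0.   ] rows 2.8
[[ 0.72649179 -0.03935115  0.085     ]]
```

Emit:
{"fn": "send_rows", "kwargs": {
  "moves": [
    [[0,0,20],[0,0,0],5],
    [[0,0,45],[0,0,0],5],
    [[0,0,70],[0,0,0],5],
    [[0,0,92],[0,0,0],5],
    [[0,0,106],[0,0,0],5],
    [[0,0,114],[0,0,0],5],
    [[0,0,116],[0,0,0],5],
    [[0,0,116],[0,0,0],5],
    [[0,0,116],[0,0,0],5],
    [[0,0,116],[0,0,0],5]
  ]
}}

```text
clock: 16.72
eef_pos: [0.582, -0.0173, 0.1638]
tool_rot: [-0.036, 0.999, -0.0, 0.003]
ft_force: [-0.8, -0.7, -1.2]
grip_width: 0.0153
```

Run:
```python
from chk import *
L=gline();print(L[-1]);o=readout.get_obs();print(o['clock'],o['ft_force'],o['joint_vel'].round(3))
T=camera('top')[:,:,::-1];S=camera('scene')[:,:,::-1];T=cv2.convertScaleAbs(np.ascontiguousarray(T),alpha=1.2);S=np.ascontiguousarray(S)
S=cv2.convertScaleAbs(S,alpha=.7)
f=lambda i:np.hstack([draw(T,'top',(260,140,80,100),4,i),draw(S,'scene',(190,130,80,100),4,i)])
cv2.imwrite('pics/end.png',np.hstack([f([])]))
print(proj('top',L).round(1).tolist(),proj('scene',L).round(1).tolist())
```

```text
[ 0.47059917 -0.02548904  0.10920938]
16.7167 [-0.81452079 -0.66600344 -1.20374105] [ 0.006  0.001  0.003  0.002 -0.    -0.001]
[[288.7, 149.0], [289.5, 159.3], [291.2, 179.9], [291.7, 186.1], [293.6, 210.4]] [[216.3, 214.6], [217.7, 205.5], [220.4, 188.2], [221.2, 183.2], [224.0, 164.7]]
```

View pics/end.png

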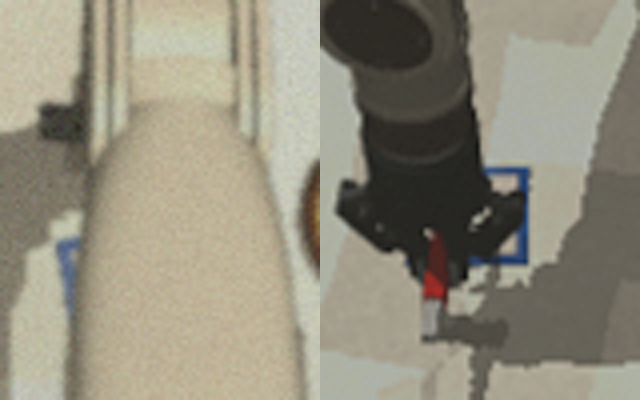

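In the last picture the arm hides the tip, but the tail end at crop (430,338) matches the kinematic prediction of (425,338). Earlier the tip agreed within about 2 mm, so the gauge is level in the grip. Joint speeds are near zero, so I'm handing in.

```bash
python3 -c "
from workcell import order;print(order.job_done())"
```

```text
the job is handed in; nothing more can be done
None
```

I took the red-handled gauge from its rest, slid its rod down the brass socket until it stopped firmly, drew it right out, and am holding it over the reading card. I handed the job in at about 17 s of the 50 s; no verdict is reported.

- **Insertion:** one light side touch of about 5 N part-way in was corrected. The gauge then stopped about 1–1.5 mm from where I expected the collar to meet the mouth. Pressing harder raised the force to about 11 N while it advanced only about 0.5 mm more, so I took it as the collar seated. I could not see the collar on the mouth, because the fingers hid it.
- **Withdrawal:** the top picture showed the tip about 40 mm clear of the mouth.
- **Final hold:** from the arm's own readings, the tip is at (0.471, -0.025, 0.109) m and the joints are almost still. Finger opening is 15 mm on the handle.
- **Card centre:** I used (0.469, -0.025) m. My two camera estimates of it differed by about 9 mm, well inside the 40 mm allowed.
- **What I could not see at the end:** the arm hid the yellow tip in both views, so its position and level rest on arm readings. The visible tail agreed with them to about 1 pixel, and the gauge's tilt in the grip looks to be about 1 degree.
- **Bystanders:** I kept the path clear of the mug, pine cone and spool, but did not re-measure where they stand.
- **Wrist joint limit:** my first approach ran the last joint to the end of its range, so I used the half-turned grasp instead.

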